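# Slide the scrapped plate out of the nest into the scrap bin

### The arm

A 6-joint arm with a two-finger parallel gripper is mounted at the origin on the work surface. World frame = base frame: x ahead of the robot, y to its left, z up, the work surface at z = 0. Lengths are in m, angles in rad, forces in N, time in s.
With the tool pointing down it reaches from about 0.25 to 0.775 m from the base axis. Payload 4 kg.
Tool frame: the origin (TCP) lies at the very end of the fingers, on their centre line; the grasp point (between the pads) lies 19 mm behind it; z points along the fingers, y is the line along which they close (so a half turn about z gives the same grasp; the last joint's range is limited). The gripper opens to 94 mm and grips with 3 to 60 N. Pads are 16 mm wide; open, the fingers measure 119 mm over their backs; the gripper's body (75 mm by 177 mm) begins 78 mm behind the grasp point.
Start: joints at [1.044, 0.087, 1.371, -0, 1.684, -0.103], TCP at [0.226, 0.501, 0.206] pointing down, gripper open.
Joint ranges: [-3.1, 3.1], [-0.76, 2.03], [0.27, 2.55], [-1.08, 4.22], [0.17, 2.65], [-2.57, 2.57]. Speed limits (rad/s): [2.79, 2.79, 3.14, 3.14, 3.14, 3.14].

### API

Orientations are given as [roll, pitch, yaw] about the fixed x, y, z axes, in that order (R = Rz(yaw) Ry(pitch) Rx(roll)).
In Python, from bench import robot gives the robot as it stands. The module is installed in compiled form; this text tells all that it offers.
- The arm moves only by the tool move_arm, never from a script. Its argument "deltas" is one flat list of numbers, 7 for each row, row after row: the turn, a rotation vector about the tool's x, y, z in rad, then the shift along the tool's x, y, z in cm, then the closure, from -1 (fully open) to 1 (shut). A call has 1 to 8 rows; each row is the pose to reach, as a shift and turn from the pose commanded when the call began, along the tool's axes at that moment; what a row does not reach only later rows make up. A row lasts 1/10 s, in which the tool goes at most 50 mm and 8.59 degrees, less where a joint would pass 70% of its speed; a pose out of reach is approached as far as the arm can. A call with a gripper value outside its range is refused whole. The fingers move at their own pace and stop on an object; the grip force is fixed at half the most. Time passes only in rows, so rows that repeat a pose let the fingers close. It gives the time, the measured TCP pose, the force, the opening and the grip force at its end, in the units of the state.
- robot.get_obs(): the state, without advancing time (a new reading comes with each control period).
- robot.snapshot(name): name is "scene" or "top" or "wrist"; returns a dict with "image" (480x640x3 uint8, red, green, blue), "depth" (480x640 float32, m along the optical axis (not along the pixel's ray), 0 where there is no reading), "fov_y" (degrees; the focal length in pixels is half the picture's height over the tangent of half this angle, whatever the lens; pixels are square), "cx", "cy" (the principal point, pixels), "origin" and "orientation" of the camera in the world; the wrist camera has in their place "T_tool_cam" (4x4, takes a point from camera to tool coordinates, whose origin is the TCP and whose axes are the flange's). Camera axes: x right, y up, looking along -z (the intrinsics and any distortion apply to the point x, -y, -z); pixel columns grow to the right and rows downward; lengths in m; the calibration is good to about 2 mm. The wrist camera is an equidistant fisheye: a pixel r from the principal point sees the ray r / f radians off the axis. A picture is of the moment at which its call begins: read the wrist's pose just before it.
- robot.close_job(): hands the job in; it is judged then, once.
The state is a dict: "time": time; "joint_positions": joint angles; "qvel": joint speeds; "joint_torque": joint torques, N m; "tool_pos": TCP position; "ee_rot": TCP orientation; "wrist_force": force on the tool from outside, world axes, zero at the start; "wrist_torque": the same for the moment, N m; "width": finger opening in m; "finger_force": force on a finger pad.
Only numpy, scipy, OpenCV 4.12 (cv2) and the standard library are available. Lean on these libraries where they do the work, as an engineer would, in place of code of your own. Each camera call takes 0.05 s, during which the arm holds its last target. There are 200 camera calls.

### The job

The steel plate in the nest at the edge of the bench is scrap. First swing the gate bar that closes the nest's front fully aside by its upright knob, leaving the plate where it is; then set a fingertip down slowly and softly on the plate's rubber top, press lightly (never more than about 30 N, not even as you touch down) and slide it, without lifting it up, out of the nest and over the bench edge so that it drops into the grey scrap bin below. Leave the gate open and the other things on the bench alone.

Things in the scene. Friction and masses are not known exactly. Their poses are not given: they have to be found in the camera images.
- nest: Low aluminium nest block, 140 mm (x) by 132 mm (y), fixed at the far bench edge (world x = 0.58), its open front overhanging by 5 to 25 mm; height shimmed, up to 10 mm different each start. Origin: middle of the front face, 20 mm below the nest's floor; +x points out of the open front, over the bin; z up. Floor from x = -128 to 0 mm; walls behind and on both sides end 10 mm above it, 2 mm above the plate's top.
- plate_center (a point): Centre (half-way up) of the scrap plate: steel, 110 (its x, along the nest's x) by 76 mm, 8 mm thick with the grippy black rubber sheet bonded on its top, 0.4 to 0.65 kg, centre near the nest's x = -71 mm. Too snug to grip or push from behind. Over 30 N on it mars the nest; pressing about 16 N drags it, under 10 N may slip. Measured height is too rough: feel for its top, slowly (15 mm/s or less).
- nest_front (a point): Middle of the front edge of the nest's floor (unloaded), where the plate leaves. The floor is a white slippery plastic flap (friction about 0.3), hinged at the back wall and sprung at the front: level when empty, it sinks at the front under load, the more the nearer the load is to the front (up to 7 mm), so a fingertip sliding at one height loses its pressure: keep reading the force and follow down.
- jaw_face (a point): Middle of the face of the sprung steel jaw, 68 mm long, in the nest's +y side wall (nest x = -118 to -50 mm). It presses the plate sideways against the -y wall with about 8 N until the plate's rear end has slid past it (some 76 mm).
- gate (a joint): Gate bar across the nest's front: angle in rad, 0 = shut, 1.6 = stop, fully aside, pointing straight out past the edge. Starts at 0 to 0.3. Stiff pivot (0.25 N m): stays where it is left. Steel bar 108 mm long, 10 mm wide, 12 mm tall, underside 2 mm above the nest's floor. Opening, its knob end swings outward to the nest's +x (clockwise from above).
- gate_knob (a point): Middle region of the upright black round knob near the gate bar's free end, 96 mm from the pivot: 14 mm diameter, 34 mm tall; it stands from 20 mm below this point (the bar's top) to 14 mm above it.
- gate_pivot (a point): Point on the gate's upright pivot axis, at the nest's x = -7 mm, y = -58 mm.
- bin: Open grey scrap bin on a pedestal below the bench edge in front of the nest, 280 mm (x) by 320 mm (y) by 100 mm tall, walls 5 mm; origin under its middle, about 170 mm below the bench top. It is fixed.
- driver: Bystander: screwdriver with red handle, 190 mm, lying on the bench; origin at its underside.
- spanner: Bystander: open-ended spanner, 170 mm, lying on the bench; origin at its underside.
- bits: Bystander: orange jar of driver bits, 40 mm diameter, 100 mm tall, upright; origin under its middle.
- tape: Bystander: white roll of tape, 66 mm diameter, 19 mm tall, lying flat; origin under its middle.
- post: Bystander: steel optical post, 25 mm diameter, 75 mm tall on a 44 mm foot, upright beside the nest; origin under its middle.
- clamp: Bystander: black table clamp, 75 by 26 by 12 mm with a short steel screw head on top; origin under its middle.
- spare: Bystander: small aluminium blank, 60 by 45 by 10 mm, on the bench; origin under its middle. Not scrap.
Mind the look-alikes: they are no part of the job. Leave any white look-alike of the part that bears plate_center alone.

How it is judged:
On the way, in this order (a step that is already met when the one before it is completed fails the run):
1. the gate is swung fully aside (beyond 1.4 rad) with the plate still in the nest (moved under 15 mm) (value of joint gate above 1.4 rad and distance of plate_center from where it was at the start of the episode below 0.015 m), for 0.2 s.
2. the plate is slid at least half-way out over the front, still lying on the nest's floor (x of plate_center in the frame of nest between -0.025 and 0.02 m and z of plate_center in the frame of nest between 0.01 and 0.032 m).
At the end, for the whole second after the job is handed in: The plate lies inside the scrap bin (its centre within the walls and at least 15 mm below the rim) and the gate still stands fully aside (beyond 1.4 rad) (x of plate_center in the frame of bin between -0.14 and 0.14 m and y of plate_center in the frame of bin between -0.16 and 0.16 m and z of plate_center in the frame of bin between 0 and 0.085 m and value of joint gate above 1.4 rad); the robot touches nothing.
It fails at once if robot and plate press on each other with more than 30 N (contact force between any of the fingers, the arm and plate above 30 N).
It fails at once if the plate is lifted (its centre more than 25 mm above where it lies in the nest) (z of plate_center in the frame of nest above 0.049 m).
It fails at once if a bystander is moved by more than 30 mm (distance of any of driver, spanner, bits, tape, post, clamp, spare from where it was at the start of the episode above 0.03 m).
It also fails if it takes over 62 s, if anything falls off the work surface, if the arm or the gripper's body presses on something with over 40 N, if the wrist force passes 120 N, or if a joint passes its speed limit or range.

## Working session

There is one attempt and no reset: what is moved stays moved. The work goes in short steps, Python scripts to look and compute and a tool call to move; the robot and the scene stay as the last step left them, time stands still between calls to the robot, and variables do not carry over. Pictures are saved under pics/ and viewed, at most 10 in all, crops included, and the job is handed in when it is done.

Besides the shell and the picture viewer there is one more tool, called after ">>>" as name(argument=value, ...) on one line, values as JSON. move_arm: Moves the arm, as the interface text tells. Its arguments: {"type":"object","properties":{"deltas":{"type":"array","items":{"type":"number"}}},"required":["deltas"]}

```bash
mkdir -p pics; cat > h.py <<'E'
import numpy as np,cv2
from bench import robot
from scipy.spatial.transform import Rotation as R
def snap(n,f):
    s=robot.snapshot(n); cv2.imwrite('pics/'+f,s['image'][:,:,::-1]); np.savez('pics/'+f+'.npz',**s); return s
def pt(s,u,v,d=None,z=None):
    f=240/np.tan(np.radians(s['fov_y'])/2)
    if d is None and z is None: d=s['depth'][int(v),int(u)]
    o=np.array(s['origin']); q=np.array(s['orientation'])
    M=q if q.shape==(3,3) else (R.from_euler('xyz',q) if q.size==3 else R.from_quat(q)).as_matrix()
    r=M@np.array([(u-s['cx'])/f,-(v-s['cy'])/f,-1])
    if z is not None: d=(z-o[2])/r[2]
    return o+r*d
E
python3 - <<'E'
from h import *
o=robot.get_obs();print(o)
for n in('scene','top'):
    s=snap(n,n+'1.png');print({k:v for k,v in s.items() if k not in('image','depth')})
E
```

```text
{'time': 0.0, 'joint_positions': array([ 1.04390394e+00,  8.79841993e-02,  1.37221200e+00, -4.66836524e-06,
        1.68359242e+00, -1.03109300e-01]), 'qvel': array([-8.52449537e-04, -2.78779956e-05, -1.11672862e-03, -8.33209414e-04,
       -1.21151714e-03, -1.57266464e-03]), 'joint_torque': array([-5.49281776e-04, -3.40175843e+01, -3.02426147e+01,  7.16982409e-02,
        3.27607873e-02, -1.10766680e-04]), 'tool_pos': array([0.22590778, 0.50087967, 0.20430965]), 'ee_rot': array([-3.13940788e+00, -2.21407737e-04,  2.71780880e+00]), 'wrist_force': array([ 0.04076275, -0.35846335,  0.73120637]), 'wrist_torque': array([-0.01676964,  0.00193079, -0.00511364]), 'finger_force': 0.0, 'width': 0.09397133816189457}
{'fov_y': 43.89190304754014, 'cx': 313.98160320750907, 'cy': 245.55635108717127, 'origin': array([1.19616098, 0.39966828, 0.82248159]), 'orientation': array([7.64759231e-01, 1.79404046e-03, 2.10678220e+00])}
{'fov_y': 56.98759898326722, 'cx': 322.6065224031521, 'cy': 231.06362847749136, 'origin': array([0.33942175, 0.00944577, 0.97898304]), 'orientation': array([ 0.17213325, -0.00979964, -1.57592559])}
```

View pics/scene1.png

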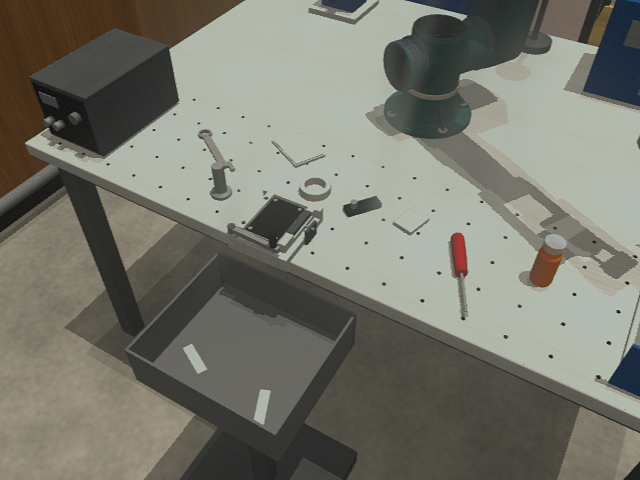

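View pics/top1.png

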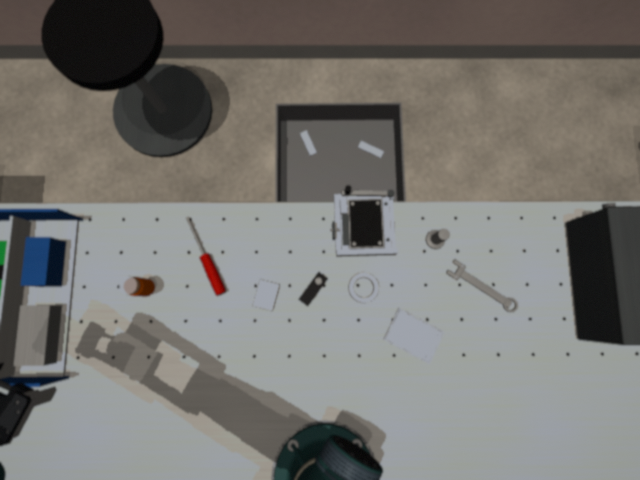

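The scene view shows the nest at about (275,222), and the gate knob is near (310,232). In the top view the nest is at (365,222), the knob at (348,189), the pivot end at (391,193) and the post at (437,238).

```bash
python3 - <<'E'
from h import *
t=dict(np.load('pics/top1.png.npz'));s=dict(np.load('pics/scene1.png.npz'))
for p in[(365,222),(348,189),(391,193),(334,255),(396,254),(335,197),(396,198),(437,238),(334,230),(349,237),(380,240),(352,203)]:print(p,pt(t,*p).round(4))
print(robot.snapshot('wrist')['T_tool_cam'], {k:v for k,v in robot.snapshot('wrist').items() if k in('fov_y','cx','cy')})
a=cv2.resize(t['image'][170:275,310:450],(800,600),interpolation=3)
b=cv2.resize(s['image'][180:275,210:337],(800,600),interpolation=3)
cv2.imwrite('pics/c.png',cv2.resize(np.hstack([a,b]),(800,300))[:,:,::-1])
E
```

```text
(365, 222) [ 0.5237 -0.0933  0.0324]
(348, 189) [ 0.5879 -0.0547  0.07  ]
(391, 193) [ 0.5874 -0.1513  0.0377]
(334, 255) [ 0.4556 -0.0262 -0.0015]
(396, 254) [ 0.4547 -0.161   0.0197]
(335, 197) [ 0.5851 -0.0292  0.0123]
(396, 198) [ 0.6272 -0.199  -0.1655]
(437, 238) [ 0.4828 -0.2405  0.064 ]
(334, 230) [ 0.506  -0.0254  0.0335]
(349, 237) [ 0.4914 -0.0582  0.0277]
(380, 240) [ 0.484  -0.1252  0.0314]
(352, 203) [ 0.5665 -0.0657  0.0318]
[[ 3.85894297e-04  9.67992266e-01  2.50979727e-01  7.34515232e-02]
 [ 9.99999926e-01 -3.75165781e-04 -9.05917541e-05  2.36131138e-05]
 [ 6.46688769e-06  2.50979743e-01 -9.67992339e-01 -1.78448110e-01]
 [ 0.00000000e+00  0.00000000e+00  0.00000000e+00  1.00000000e+00]] {'fov_y': 65.70646984690485, 'cx': 322.6125962568416, 'cy': 243.9016359597002}
```

View pics/c.png

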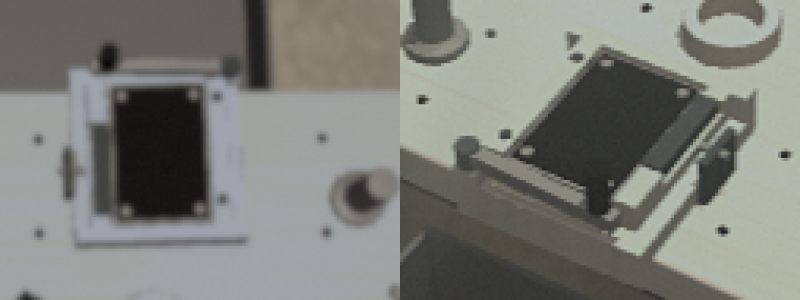

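The crops show the gate nearly shut: knob at about (0.588,-0.055) and pivot at about (0.587,-0.151). The plate is centred near (0.525,-0.095). I'll move above the nest and turn the tool to yaw π/2.

>>> move_arm(deltas=[0,0,0.14,-4,-3.2,0,1,0,0,0.28,-8,-6.4,0,1,0,0,0.42,-12,-9.6,0,1,0,0,0.56,-16,-12.8,0,1,0,0,0.7,-20,-16,0,1,0,0,0.84,-24,-19,0,1,0,0,0.98,-28,-22,0,1,0,0,1.12,-31,-25,0,1])

```text
time: 1.0
tool_pos: [0.4067, 0.144, 0.2054]
ee_rot: [3.141, -0.0, 1.592]
wrist_force: [0.2, 1.0, -0.2]
width: 0.0335
finger_force: 0.0
```

```bash
cat >> h.py <<'E'
def deltas(p,yaw):
    o=robot.get_obs(); M=R.from_euler('xyz',o['ee_rot'])
    T=R.from_euler('xyz',[np.pi,0,yaw])
    print(o['time'],o['tool_pos'].round(4),o['ee_rot'].round(4),'turn',(M.inv()*T).as_rotvec().round(3),'cm',(M.inv().apply(np.array(p)-o['tool_pos'])*100).round(2))
E
python3 -c "
from h import *
deltas([.52,-.11,.2],np.pi/2)"
```

```text
1.0 [0.4067 0.144  0.2054] [ 3.1410e+00 -1.0000e-04  1.5919e+00] turn [ 0.001 -0.     0.021] cm [-25.64  10.8    0.54]
```

>>> move_arm(deltas=[0,0,0.02,-4.5,2,0,1,0,0,0.02,-9,4,0,1,0,0,0.02,-13,6,0,1,0,0,0.02,-17,7.5,0,1,0,0,0.02,-21,9,0,1,0,0,0.02,-25.6,10.8,0.5,1,0,0,0.02,-25.6,10.8,0.5,1,0,0,0.02,-25.6,10.8,0.5,1])

```text
time: 1.8
tool_pos: [0.5205, -0.1077, 0.1995]
ee_rot: [-3.14, -0.001, 1.576]
wrist_force: [-0.1, 0.3, 0.9]
width: 0.0005
finger_force: 0.0
```

```bash
cat >> h.py <<'E'
def wsnap(f):
    o=robot.get_obs(); s=snap('wrist',f)
    W=np.eye(4);W[:3,:3]=R.from_euler('xyz',o['ee_rot']).as_matrix();W[:3,3]=o['tool_pos']
    s['W']=W@s['T_tool_cam']; np.savez('pics/'+f+'.npz',**s); print(o['time'],o['tool_pos'],o['ee_rot'],o['wrist_force']); return s
def wpt(s,u,v,z=None):
    f=240/np.tan(np.radians(s['fov_y'])/2); x,y=u-s['cx'],v-s['cy']; r=np.hypot(x,y); t=r/f
    k=np.tan(t)/max(r,1e-9); ray=s['W'][:3,:3]@np.array([x*k,-y*k,-1]); o=s['W'][:3,3]
    d=s['depth'][int(v),int(u)] if z is None else (z-o[2])/ray[2]
    return o+ray*d
E
python3 -c "
from h import *
wsnap('w1.png')"
```

```text
1.8 [ 0.52054075 -0.1076846   0.1995111 ] [-3.13964928e+00 -1.26730219e-03  1.57560878e+00] [-0.12316342  0.33407466  0.907534  ]
```

View pics/w1.png

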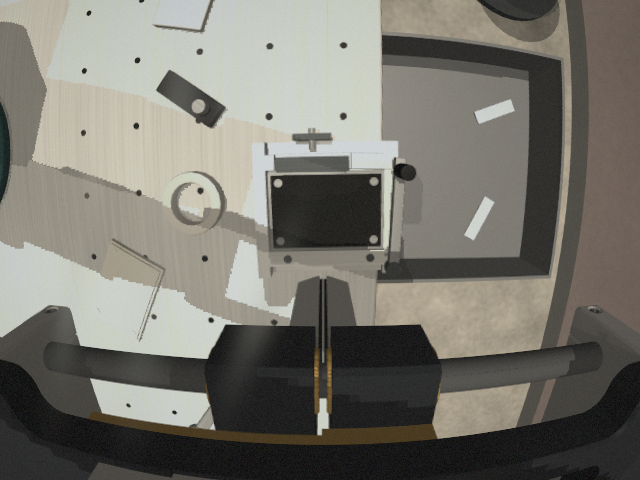

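The wrist view shows the plate at (268..383, 172..250). The knob is at (404,171), the pivot end near (384,260) and the jaw at (312,163).

```bash
python3 - <<'E'
from h import *
s=dict(np.load('pics/w1.png.npz'))
for n,u,v in[('plate',325,210),('pl',300,200),('pl',350,230),('knob',405,171),('knob',400,171),('knob',408,172),('bar',391,215),('pivot',383,258),('wallF',397,148),('cornBL',254,145),('wall-y',300,258),('TL',270,177),('TR',381,174),('BL',268,248),('BR',382,249),('floor?',370,160),('s1',277,183),('s2',374,181),('s3',374,240),('s4',280,241)]:print(n,wpt(s,u,v).round(4))
E
python3 - <<'E'
import cv2
i=cv2.imread('pics/w1.png')[125:285,235:435]
cv2.imwrite('pics/w1c.png',cv2.resize(i,(750,600),interpolation=cv2.INTER_CUBIC))
E
```

```text
plate [ 0.5217 -0.0912  0.0316]
pl [ 0.4982 -0.0818  0.0315]
pl [ 0.5457 -0.1103  0.0319]
knob [ 0.588  -0.0508  0.0716]
knob [ 0.5842 -0.051   0.0695]
knob [ 0.5905 -0.0515  0.072 ]
bar [ 0.5854 -0.0958  0.0287]
pivot [ 0.5786 -0.1376  0.0337]
wallF [ 0.5925 -0.0312  0.0119]
cornBL [ 0.4556 -0.0295  0.0335]
wall-y [ 0.4978 -0.1379  0.0339]
TL [ 0.4699 -0.0599  0.0306]
TR [ 0.5743 -0.0565  0.0292]
BL [ 0.4667 -0.1284  0.0328]
BR [ 0.5779 -0.1297  0.0292]
floor? [ 0.5632 -0.0435  0.0324]
s1 [ 0.4765 -0.0657  0.0307]
s2 [ 0.5674 -0.0631  0.0317]
s3 [ 0.5692 -0.1199  0.0324]
s4 [ 0.4784 -0.1218  0.0308]
```

View pics/w1c.png

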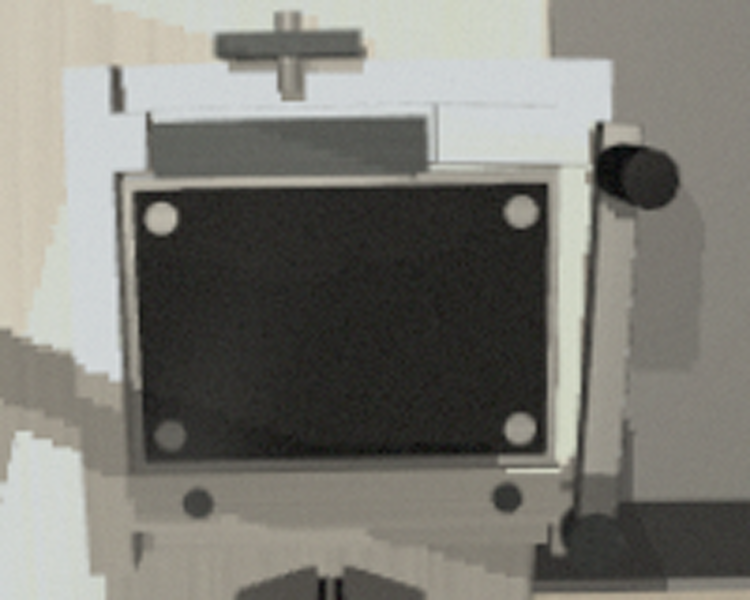

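```bash
python3 - <<'E'
from h import *
s=dict(np.load('pics/w1.png.npz'))
print(wpt(s,395,268),wpt(s,395,268,z=.04),wpt(s,235+650/3.75,125+178/3.75,z=.0715))
for p in[(.588,-.051,.1)]:deltas(p,1.57)
E
```

```text
[ 0.59010134 -0.14609511  0.03908134] [ 0.58991133 -0.14579349  0.04      ] [ 0.5909608  -0.05191816  0.0715    ]
1.85 [ 0.5205 -0.1067  0.2   ] [-3.1405e+00 -1.1000e-03  1.5774e+00] turn [-0.001 -0.001  0.007] cm [ 5.51  6.8  10.  ]
```

>>> move_arm(deltas=[0,0,0,3,4,0,0.4,0,0,0,5.5,7,1,0.4,0,0,0,5.5,7,5,0.4,0,0,0,5.5,7,8.5,0.4,0,0,0,5.5,7,8.5,0.4,0,0,0,5.5,7,8.5,0.4])

```text
time: 2.45
tool_pos: [0.59, -0.0501, 0.116]
ee_rot: [-3.141, -0.0, 1.58]
wrist_force: [-0.1, 0.3, 1.0]
width: 0.0282
finger_force: 0.0
```

```bash
python3 -c "
from h import *
wsnap('w2.png');deltas([.590,-.0515,.048],1.57)"
```

```text
2.45 [ 0.58995852 -0.05012699  0.115998  ] [-3.14103894e+00 -4.09424857e-04  1.57961304e+00] [-0.14507917  0.29053785  1.01055995]
2.5 [ 0.5911 -0.0507  0.1178] [3.1386e+00 3.0000e-04 1.5790e+00] turn [0.003 0.    0.009] cm [-0.07 -0.13  6.98]
```

View pics/w2.png

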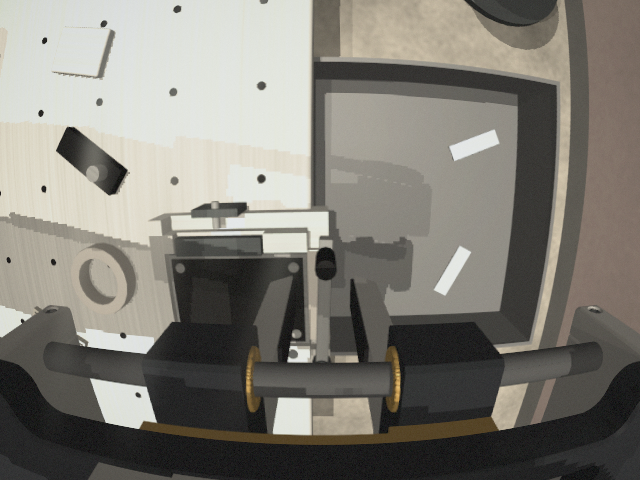

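Knob at (326,263) is centred between the fingers. I'll lower the open fingers around it.

>>> move_arm(deltas=[0,0,0,0,0,2,0.4,0,0,0,0,0,4.5,0.4,0,0,0,0,0,6.8,0.4,0,0,0,0,0,6.8,0.4])

```text
time: 2.9
tool_pos: [0.5896, -0.0513, 0.047]
ee_rot: [-3.14, -0.001, 1.578]
wrist_force: [-0.6, 0.2, -0.5]
width: 0.028
finger_force: 0.0
```

>>> move_arm(deltas=[0,0,0.1,-0.05,0.95,0,0.4,0,0,0.2,-0.19,1.9,0,0.4,0,0,0.3,-0.43,2.82,0,0.4,0,0,0.4,-0.75,3.72,0,0.4,0,0,0.5,-1.17,4.58,0,0.4,0,0,0.6,-1.67,5.39,0,0.4,0,0,0.7,-2.25,6.15,0,0.4,0,0,0.8,-2.9,6.85,0,0.4])

```text
time: 3.7
tool_pos: [0.6594, -0.0801, 0.0505]
ee_rot: [3.141, -0.0, 0.774]
wrist_force: [-3.9, 0.8, -0.2]
width: 0.0281
finger_force: 1.4
```

>>> move_arm(deltas=[0,0,0.1,-0.05,0.95,0,0.4,0,0,0.2,-0.19,1.9,0,0.4,0,0,0.3,-0.43,2.82,0,0.4,0,0,0.4,-0.75,3.72,0,0.4,0,0,0.5,-1.17,4.58,0,0.4,0,0,0.6,-1.67,5.39,0,0.4,0,0,0.7,-2.25,6.15,0,0.4,0,0,0.82,-3.0,6.98,0,0.4])

```text
time: 4.5
tool_pos: [0.6875, -0.1498, 0.0507]
ee_rot: [-3.14, -0.002, -0.046]
wrist_force: [-2.0, 2.8, -0.3]
width: 0.0279
finger_force: 1.4
```

```bash
python3 -c "
from h import *
wsnap('w3.png');robot.snapshot('wrist');print(robot.get_obs()['wrist_force'],robot.get_obs()['tool_pos'])"
```

```text
4.5 [ 0.68750758 -0.14978209  0.05070904] [-3.13975784e+00 -2.02314893e-03 -4.58474388e-02] [-2.00231533  2.81704586 -0.32894717]
[-0.41277411 -0.44901537  0.37682896] [ 0.68810356 -0.1519756   0.05078053]
```

View pics/w3.png

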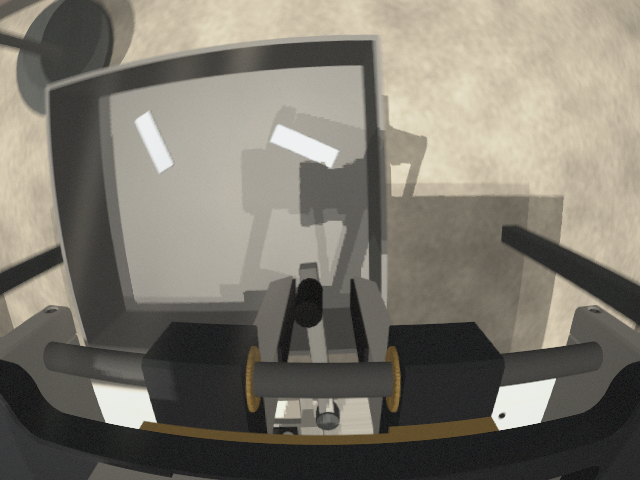

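The gate points straight out: knob at (309,290), pivot at (328,412). I'll rise straight up, shut the fingers and go above the plate.

>>> move_arm(deltas=[0,0,0,0,0,-3,0.4,0,0,0,0,0,-6.5,0.4,0,0,-0.07,-4,-1,-7,1,0,0,-0.07,-9,-2.5,-7,1,0,0,-0.07,-13.5,-4,-6,1,0,0,-0.07,-18.5,-5.1,-5,1,0,0,-0.07,-18.5,-5.1,-4,1,0,0,-0.07,-18.5,-5.1,-3,1])

```text
time: 5.4
tool_pos: [0.5046, -0.092, 0.0795]
ee_rot: [3.14, -0.005, 0.03]
wrist_force: [0.7, -0.6, 0.0]
width: 0.0003
finger_force: 0.0
```

```bash
python3 -c "
from h import *
wsnap('w4.png');deltas([.505,-.093,.05],0.027);o=robot.get_obs();print(o['wrist_force'],o['width'])
t=snap('top','t4.png');print(o['joint_positions'])
a=cv2.resize(t['image'][150:275,300:450],(720,600));cv2.imwrite('pics/t4c.png',a[:,:,::-1])"
```

```text
5.4 [ 0.50464299 -0.09196779  0.07949488] [ 3.1398375  -0.00508286  0.02998751] [ 0.71199891 -0.56320415  0.03541124]
5.45 [ 0.5048 -0.0922  0.0776] [ 3.1407e+00 -2.5000e-03  2.9400e-02] turn [ 0.001 -0.002  0.002] cm [0.01 0.08 2.76]
[-0.8004828  -0.57890996 -0.72681206] 0.00043408445787355434
[-2.91034213e-01  6.52655721e-02  1.65159918e+00 -6.22861347e-05
  1.42208928e+00  1.25040333e+00]
```

View pics/w4.png

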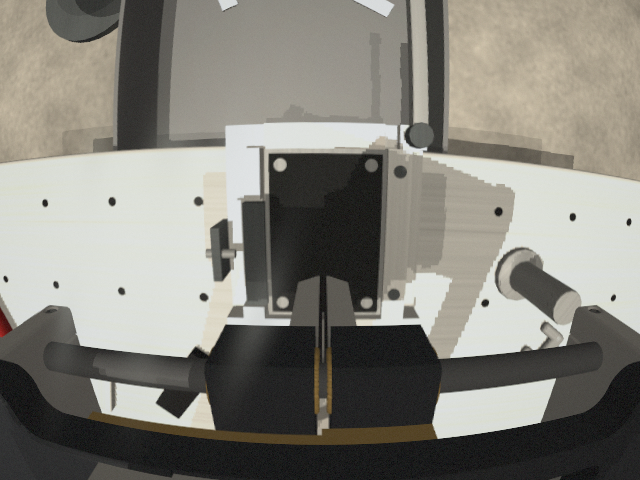

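The gate is open, with its knob pivot at (419,135). The plate is still in place at (268..385,150..315), and the fingertip is over its rear half. I'll descend.

>>> move_arm(deltas=[0,0,0,0,0,1.2,1,0,0,0,0,0,2.4,1,0,0,0,0,0,3.4,1,0,0,0,0,0,3.6,1,0,0,0,0,0,3.6,1])

```text
time: 6.0
tool_pos: [0.5037, -0.092, 0.0404]
ee_rot: [-3.141, 0.002, 0.028]
wrist_force: [-0.5, 0.2, 0.2]
width: 0.0004
finger_force: 0.0
```

>>> move_arm(deltas=[0,0,0,0,0,0.08,1,0,0,0,0,0,0.16,1,0,0,0,0,0,0.24,1,0,0,0,0,0,0.32,1])

```text
time: 6.4
tool_pos: [0.5043, -0.0921, 0.0386]
ee_rot: [3.141, -0.001, 0.028]
wrist_force: [0.0, 0.3, -0.2]
width: 0.0003
finger_force: 0.0
```

>>> move_arm(deltas=[0,0,0,0,0,0.08,1,0,0,0,0,0,0.16,1,0,0,0,0,0,0.2,1])

```text
time: 6.7
tool_pos: [0.504, -0.092, 0.0362]
ee_rot: [-3.141, 0.0, 0.028]
wrist_force: [-0.2, -0.3, -0.0]
width: 0.0005
finger_force: 0.0
```

>>> move_arm(deltas=[0,0,0,0,0,0.06,1,0,0,0,0,0,0.12,1])

```text
time: 6.9
tool_pos: [0.5041, -0.092, 0.035]
ee_rot: [-3.142, -0.0, 0.028]
wrist_force: [-0.5, 0.2, -0.1]
width: 0.0006
finger_force: 0.0
```

>>> move_arm(deltas=[0,0,0,0,0,0.05,1,0,0,0,0,0,0.1,1])

```text
time: 7.1
tool_pos: [0.5041, -0.092, 0.034]
ee_rot: [-3.141, -0.0, 0.028]
wrist_force: [0.8, 0.0, -0.5]
width: 0.0003
finger_force: 0.0
```

>>> move_arm(deltas=[0,0,0,0,0,0.05,1])

```text
time: 7.2
tool_pos: [0.5041, -0.092, 0.0335]
ee_rot: [-3.141, -0.0, 0.028]
wrist_force: [-0.0, -0.2, -0.1]
width: 0.0005
finger_force: 0.0
```

>>> move_arm(deltas=[0,0,0,0,0,0.05,1])

```text
time: 7.3
tool_pos: [0.5041, -0.092, 0.033]
ee_rot: [-3.142, -0.0, 0.028]
wrist_force: [0.0, -0.6, -0.6]
width: 0.0007
finger_force: 0.0
```

>>> move_arm(deltas=[0,0,0,0,0,0.04,1])

```text
time: 7.4
tool_pos: [0.5041, -0.092, 0.0326]
ee_rot: [-3.142, -0.0, 0.028]
wrist_force: [0.6, 0.5, 0.7]
width: 0.0
finger_force: 0.0
```

>>> move_arm(deltas=[0,0,0,0,0,0.04,1])

```text
time: 7.5
tool_pos: [0.5041, -0.092, 0.0322]
ee_rot: [-3.142, -0.0, 0.028]
wrist_force: [-0.3, -1.1, -0.0]
width: 0.0006
finger_force: 0.0
```

>>> move_arm(deltas=[0,0,0,0,0,0.04,1])

```text
time: 7.6
tool_pos: [0.5041, -0.092, 0.0321]
ee_rot: [-3.141, -0.0, 0.028]
wrist_force: [-1.7, 0.0, 2.8]
width: 0.0002
finger_force: 1.5
```

>>> move_arm(deltas=[0,0,0,0,0,0.04,1])

```text
time: 7.7
tool_pos: [0.5041, -0.092, 0.032]
ee_rot: [-3.142, -0.0, 0.028]
wrist_force: [-1.8, 0.1, 5.2]
width: 0.0007
finger_force: 2.4
```

>>> move_arm(deltas=[0,0,0,0,0,0.04,1,0,0,0,0,0,0.08,1])

```text
time: 7.9
tool_pos: [0.5042, -0.0921, 0.0319]
ee_rot: [3.142, -0.0, 0.028]
wrist_force: [-3.1, 2.0, 8.2]
width: 0.0008
finger_force: 4.1
```

>>> move_arm(deltas=[0,0,0,0,0,0.04,1])

```text
time: 8.0
tool_pos: [0.5042, -0.092, 0.0318]
ee_rot: [3.142, -0.0, 0.028]
wrist_force: [-3.5, 2.0, 9.1]
width: 0.0004
finger_force: 4.8
```

>>> move_arm(deltas=[0,0,0,0,0,0.06,1,0,0,0,0,0,0.12,1])

```text
time: 8.2
tool_pos: [0.5043, -0.0921, 0.0315]
ee_rot: [3.141, -0.001, 0.028]
wrist_force: [-5.1, 2.1, 14.0]
width: 0.0007
finger_force: 7.3
```

>>> move_arm(deltas=[0,0,0,0,0,0.05,1])

```text
time: 8.3
tool_pos: [0.5044, -0.0921, 0.0315]
ee_rot: [3.141, -0.001, 0.028]
wrist_force: [-6.4, 2.2, 15.4]
width: 0.0001
finger_force: 8.0
```

>>> move_arm(deltas=[0,0,0,0.2,0,0.01,1,0,0,0,0.5,0,0.03,1])

```text
time: 8.5
tool_pos: [0.5076, -0.092, 0.0311]
ee_rot: [3.141, 0.003, 0.028]
wrist_force: [-10.1, 1.8, 16.4]
width: 0.0004
finger_force: 8.6
```

>>> move_arm(deltas=[0,0,0,0.3,0,0.02,1,0,0,0,0.6,0,0.04,1])

```text
time: 8.7
tool_pos: [0.5138, -0.0918, 0.0308]
ee_rot: [3.141, 0.003, 0.028]
wrist_force: [-9.4, 1.1, 18.1]
width: 0.0005
finger_force: 8.6
```

>>> move_arm(deltas=[0,0,0,0.3,0,0.01,1,0,0,0,0.6,0,0.02,1,0,0,0,0.9,0,0.03,1])

```text
time: 9.0
tool_pos: [0.5228, -0.0916, 0.0304]
ee_rot: [3.141, 0.003, 0.028]
wrist_force: [-9.4, 1.3, 17.1]
width: 0.0006
finger_force: 8.0
```

```bash
python3 - <<'E'
from h import *
s=wsnap('w5.png'); a=dict(np.load('pics/w4.png.npz'))['image'][120:320,220:430]
b=s['image'][120:320,220:430]
cv2.imwrite('pics/c5.png',cv2.resize(np.hstack([a,b]),(800,381))[:,:,::-1])
E
```

```text
9.0 [ 0.52278405 -0.09161862  0.03037507] [3.14121760e+00 2.89363748e-03 2.79755417e-02] [-9.35558648  1.27329023 17.0659019 ]
```

View pics/c5.png

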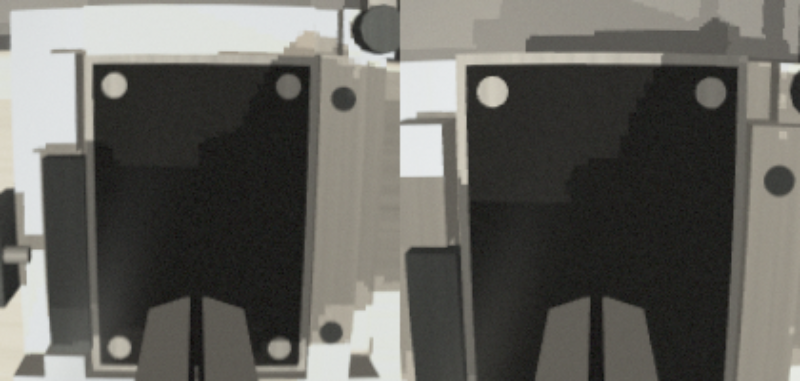

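The plate moves with the fingertip, since the jaw and wall screws have shifted back relative to it. I'll keep sliding and follow the floor down.

>>> move_arm(deltas=[0,0,0,0.4,0,0.02,1,0,0,0,0.8,0,0.04,1,0,0,0,1.2,0,0.06,1])

```text
time: 9.35
tool_pos: [0.5349, -0.0913, 0.0297]
ee_rot: [3.141, 0.003, 0.028]
wrist_force: [-9.5, 0.7, 16.0]
width: 0.0006
finger_force: 7.7
```

>>> move_arm(deltas=[0,0,0,0.4,0,0.02,1,0,0,0,0.8,0,0.04,1,0,0,0,1.2,0,0.06,1])

```text
time: 9.65
tool_pos: [0.5468, -0.0911, 0.029]
ee_rot: [3.141, 0.003, 0.028]
wrist_force: [-7.7, 0.4, 14.1]
width: 0.0007
finger_force: 7.2
```

>>> move_arm(deltas=[0,0,0,0.3,0,0.05,1,0,0,0,0.7,0,0.09,1,0,0,0,1.1,0,0.13,1])

```text
time: 9.95
tool_pos: [0.558, -0.0908, 0.0279]
ee_rot: [3.141, 0.002, 0.028]
wrist_force: [-8.6, 1.0, 15.3]
width: 0.0006
finger_force: 7.5
```

>>> move_arm(deltas=[0,0,0,0.4,0,0.04,1,0,0,0,0.8,0,0.08,1])

```text
time: 10.15
tool_pos: [0.5661, -0.0906, 0.0272]
ee_rot: [3.141, 0.002, 0.028]
wrist_force: [-8.2, 0.1, 15.2]
width: 0.0009
finger_force: 7.4
```

>>> move_arm(deltas=[0,0,0,0.4,0,0.04,1,0,0,0,0.8,0,0.08,1])

```text
time: 10.35
tool_pos: [0.5743, -0.0904, 0.0265]
ee_rot: [3.141, 0.002, 0.028]
wrist_force: [-7.2, 0.6, 14.8]
width: 0.0006
finger_force: 7.3
```

>>> move_arm(deltas=[0,0,0,0.3,0,0.03,1,0,0,0,0.6,0,0.06,1])

```text
time: 10.55
tool_pos: [0.5809, -0.0902, 0.0259]
ee_rot: [3.141, 0.0, 0.028]
wrist_force: [-2.9, 0.9, 14.2]
width: 0.0006
finger_force: 6.9
```

>>> move_arm(deltas=[0,0,0,0.3,0,0.03,1,0,0,0,0.6,0,0.06,1])

```text
time: 10.75
tool_pos: [0.5885, -0.0903, 0.0258]
ee_rot: [3.14, -0.004, 0.028]
wrist_force: [-4.7, 0.0, 13.4]
width: 0.0006
finger_force: 6.1
```

>>> move_arm(deltas=[0,0,0,0.3,0,0.02,1,0,0,0,0.6,0,0.04,1,0,0,0,0.9,0,0.06,1])

```text
time: 11.05
tool_pos: [0.5995, -0.0901, 0.026]
ee_rot: [3.14, -0.009, 0.028]
wrist_force: [2.7, 1.3, 12.1]
width: 0.0001
finger_force: 6.5
```

```bash
python3 - <<'E'
from h import *
s=wsnap('w6.png')
b=robot.snapshot('scene')['image'][180:420,120:360]
cv2.imwrite('pics/c6.png',cv2.resize(np.hstack([s['image'][60:300,200:440],b]),(800,400))[:,:,::-1])
E
```

```text
11.05 [ 0.59950046 -0.09010233  0.02602072] [ 3.13974183 -0.00866702  0.02770396] [ 2.68443353  1.28123407 12.12145   ]
```

View pics/c6.png

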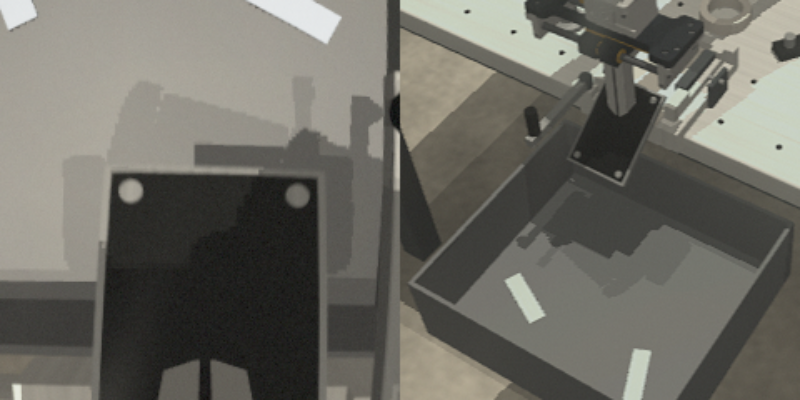

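The plate is tipping over the front edge under the finger. I'll keep sliding.

>>> move_arm(deltas=[0,0,0,0.3,0,0,1,0,0,0,0.6,0,0,1])

```text
time: 11.35
tool_pos: [0.6097, -0.0901, 0.0263]
ee_rot: [3.139, -0.019, 0.028]
wrist_force: [9.9, 0.5, 0.7]
width: 0.0005
finger_force: 4.9
```

>>> move_arm(deltas=[0,0,0,0.3,0,0,1,0,0,0,0.7,0,0,1])

```text
time: 11.55
tool_pos: [0.6123, -0.0894, 0.0229]
ee_rot: [3.141, -0.007, 0.028]
wrist_force: [2.2, -0.7, -1.4]
width: 0.0007
finger_force: 1.0
```

>>> move_arm(deltas=[0,0,0,0.3,0,-0.3,1,0,0,0,0.6,0,-1,1,0,0,0,0.6,0,-3,1,0,0,0,0.6,0,-6,1,0,0,0,0.6,0,-10,1,0,0,0,0.6,0,-10,1])

```text
time: 12.15
tool_pos: [0.6184, -0.0899, 0.1295]
ee_rot: [3.138, -0.012, 0.028]
wrist_force: [-0.0, -0.9, 1.2]
width: 0.0009
finger_force: 0.0
```

```bash
python3 - <<'E'
from h import *
s=wsnap('w7.png')
b=robot.snapshot('scene')['image'][180:420,120:360]
cv2.imwrite('pics/c7.png',cv2.resize(np.hstack([s['image'][60:300,200:440],b]),(800,400))[:,:,::-1])
E
```

```text
12.15 [ 0.6183985  -0.08988784  0.12947761] [ 3.13823837 -0.01185367  0.02775735] [-0.01812322 -0.88221811  1.23158762]
```

View pics/c7.png

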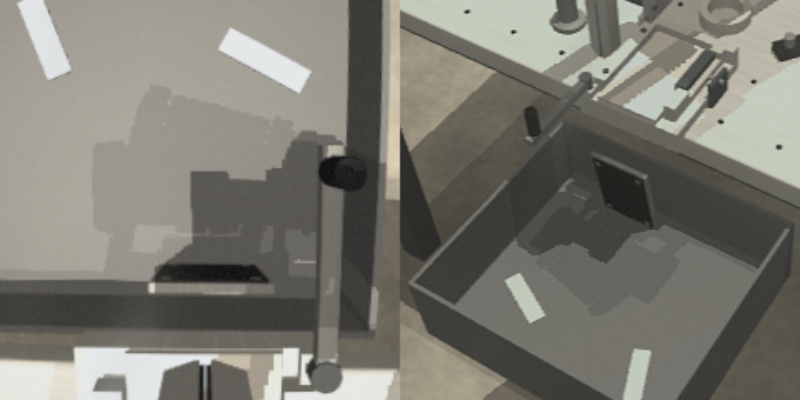

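>>> move_arm(deltas=[0,0,0,0,0,0,1,0,0,0,0,0,0,1,0,0,0,0,0,0,1,0,0,0,0,0,0,1,0,0,0,0,0,0,1,0,0,0,0,0,0,1,0,0,0,0,0,0,1,0,0,0,0,0,0,1])

```text
time: 13.05
tool_pos: [0.6151, -0.089, 0.1218]
ee_rot: [-3.142, -0.0, 0.028]
wrist_force: [0.2, 0.2, 0.6]
width: 0.0007
finger_force: 0.0
```

```bash
python3 - <<'E'
from h import *
s=snap('scene','s8.png')
for a,b in[(625,185),(600,165),(640,205),(595,155),(650,175),(655,222),(606,190),(700,195),(560,150),(620,235),(700,160)]:
    u,v=120+(a-400)*.6,180+b*.6; print((a,b),pt(s,u,v).round(4))
d=np.abs(s['image'].astype(int)[180:420,120:360]-cv2.resize(cv2.imread('pics/c7.png')[:,400:,::-1],(240,240)).astype(int)).mean(2);print(d[80:160,80:180].mean())
E
```

```text
(625, 185) [ 0.5795 -0.1117 -0.1388]
(600, 165) [ 0.579  -0.1486 -0.1229]
(640, 205) [ 0.5812 -0.0897 -0.1629]
(595, 155) [ 0.5806 -0.153  -0.1049]
(650, 175) [ 0.5785 -0.072  -0.0963]
(655, 222) [ 0.5928 -0.0595 -0.1647]
(606, 190) [ 0.5807 -0.1428 -0.1669]
(700, 195) [ 5.797e-01 -2.000e-04 -8.800e-02]
(560, 150) [ 0.5941 -0.1974 -0.1079]
(620, 235) [ 0.6366 -0.081  -0.1556]
(700, 160) [ 0.5778 -0.     -0.0271]
8.33725
```

```bash
python3 - <<'E'
from h import *
def proj(s):
    P=np.array([[pt(s,u,v) for u in range(120,360)] for v in range(225,420)]);return P
s=dict(np.load('pics/s8.png.npz'));a=dict(np.load('pics/scene1.png.npz'))
dd=a['depth']-s['depth']
m=np.zeros(dd.shape,bool);m[225:460,120:360]=(dd>.004)[225:460,120:360]
n,l,st,c=cv2.connectedComponentsWithStats(m.astype(np.uint8))
for i in range(1,n):
    if st[i,4]<80: continue
    v,u=np.where(l==i);P=np.array([pt(s,x,y) for x,y in zip(u,v)])
    print(st[i],P.mean(0).round(3),np.percentile(P,3,axis=0).round(3),np.percentile(P,97,axis=0).round(3))
for u,v in[(150,355),(330,350),(240,440),(205,300),(270,330)]:print(u,v,pt(s,u,v).round(3))
E
```

```text
[184 228  48  42 609] [ 0.553 -0.255 -0.113] [ 0.081 -0.75  -0.749] [ 0.693 -0.137  0.073]
[150 234  32  25 183] [ 0.186 -0.821 -0.728] [ 0.123 -0.897 -0.752] [ 0.227 -0.78  -0.739]
[128 260  26  32 140] [ 0.348 -0.809 -0.731] [ 0.273 -0.869 -0.751] [ 0.39  -0.78  -0.737]
[ 207  304   64   56 1753] [ 0.672 -0.088 -0.152] [ 0.616 -0.128 -0.161] [ 0.722 -0.054 -0.153]
150 355 [ 0.811 -0.194 -0.139]
330 350 [ 0.667  0.116 -0.071]
240 440 [ 0.852  0.042 -0.169]
205 300 [ 0.643 -0.196 -0.155]
270 330 [ 0.633 -0.04  -0.162]
```

```bash
python3 -c "
from bench import robot
print(robot.close_job())"
```

```text
the job is handed in; nothing more can be done
None
```

The job is handed in: the gate is swung fully aside and the scrap plate lies flat in the bin. Wrist readings while pressing stayed at about 18 N vertical; I viewed 11 pictures, one over the limit of 10, and have no verdict on the judging.

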